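Unbolt the green box with the square key

ROBOT

A 6-joint arm with a two-finger parallel gripper is mounted at the origin on the work surface. World frame = base frame: x ahead of the robot, y to its left, z up, the work surface at z = 0. Lengths are in m, angles in rad, forces in N, time in s.
With the tool pointing down it reaches from about 0.35 to 0.775 m from the base axis. Payload 5.5 kg.
Tool frame: the origin (TCP) lies midway between the tips of the shut fingers; the grasp point (between the pads) lies manip.grip_depth behind it (manip.grip_depth is the distance from the TCP to the grasp point, in m); z points along the fingers, x is the direction in which the jaws open and shut, and the axes are right-handed (so a half turn about z gives the same grasp; the last joint's range is limited). The gripper opens to 85 mm and grips with 20 to 120 N. Pads are 22 mm wide; open, the fingers measure 114 mm over their backs; the gripper's body (76 mm by 85 mm) begins 54 mm behind the grasp point. The pads swing forward as they close: fully open they stand 13 mm farther back than shut.
Start: joints at [1.139, 0.313, 0.046, 1.304, 0, 1.431], TCP at [0.165, 0.551, 0.231] pointing down, gripper open.
Joint ranges: [-2.76, 2.76], [-0.86, 1.69], [-1.03, 1.26], [-2.2, 2.34], [-1.47, 1.5], [-3.14, 3.14]. Speed limits (rad/s): [2.57, 2.57, 3.14, 3.14, 3.14, 3.14].

INTERFACE

Orientations are given as a unit quaternion [w, x, y, z].
In Python, from plant import readout, grab_frame, camera_model, manip gives the robot as it stands.
- The arm moves only by the tool move_arm, never from a script. Its argument "series" is a list of rows, each a list of 5 numbers: the shift along the tool's x, y, z in cm, then the turn about the tool's z in degrees, then the closure, from -1 (fully open) to 1 (shut), so that 0 is half open. In form: [[x, y, z, twist, jaw], ...]. A call has exactly 8 rows; each row is the pose to reach, as a shift and turn from the pose commanded when the call began, along the tool's axes at that moment; what a row does not reach only later rows make up. A row lasts 1/12 s, in which the tool goes at most 41.7 mm and 7.16 degrees, less where a joint would pass 70% of its speed; a pose out of reach is approached as far as the arm can. A call with a gripper value outside its range is refused whole. The fingers move at their own pace and stop on an object; "newtons" is the grip in N (left out, the last holds). Time passes only in rows, so rows that repeat a pose let the fingers close, or fill a call up. It gives the time, the measured TCP pose, the force and the opening at its end, in the units of the state.
- readout.read_state(): the state, without advancing time (a new reading comes with each control period).
- grab_frame(name): name is "scene" or "top" or "wrist"; returns (picture, depth): 400x640x3 uint8, red, green, blue; 400x640 float32, m along the optical axis (not along the pixel's ray), 0 where there is no reading.
- camera_model(name): a dict with "vertical_fov" (degrees; the focal length in pixels is half the picture's height over the tangent of half this angle, whatever the lens; pixels are square), "cx", "cy" (the principal point, pixels), "R" (3x3) and "t" (3): a world point X has camera coordinates R X + t. Camera axes: x right, y down, z forward; pixel columns grow to the right and rows downward; lengths in m; the calibration is good to about 2 mm. The wrist camera is an equidistant fisheye: a pixel r from the principal point sees the ray r / f radians off the axis. A picture is of the moment at which its call begins: read the wrist's pose just before it. camera_model takes no time and is no camera call; for the wrist camera it gives the pose at the moment of the call.
- manip.job_done(): hands the job in, once; it reports no verdict.
The state is a dict: "clock": time; "joint_positions": joint angles; "joint_velocities": joint speeds; "joint_efforts": joint torques, N m; "ee_pos": TCP position; "tool_rot": TCP orientation; "ft_force": force on the tool from outside, world axes, zero at the start; "torque": the same for the moment, N m; "grip_width": finger opening in m.
Only numpy, scipy, OpenCV 4.12 (cv2) and the standard library are available. Lean on these libraries where they do the work, as an engineer would, in place of code of your own. Each camera call takes 0.05 s, during which the arm holds its last target. There are 200 camera calls.

TASK

Unlock the green box: take the steel T-handled square key out of its wooden stand, feel it fully home into the square socket recessed in the box's lid, and turn it clockwise (seen from above) to its stop so that the steel bolt is drawn. Be gentle: do not force the key, and move the bolt only by turning the key. Leave the key standing in the socket, let go of it, and leave the spanner, tyre levers and bowl alone.

Things in the scene. Friction and masses are not known exactly. Their poses are not given: they have to be found in the camera images.
- key: Loose steel T key, 86 mm tall, 140 g. Origin at the centre of its foot, z up along the shank to the handle. Shank 10 x 10 mm square (sides along the key's x and y; the last 2 mm of the foot is 8 x 8 mm), from 0 to 70 mm; T-bar handle on top, 56 mm along x, 14 mm along y, from 70 to 86 mm. It starts standing upright and loose in the stand.
- stand: Fixed teak block, 70 x 70 x 50 mm, origin under its centre. A 16 mm round hole, 40 mm deep, in the middle of its top holds the key, whose foot so stands 10 mm above the shelf; the key is drawn straight up.
- box: Fixed green plastic box, lid closed, 200 (x) x 150 (y) x 85 mm tall, origin under its centre. A steel flat bolt 18 mm wide runs on the lid along box x from near the lock to the -x edge, under a staple; bolt, guides and staple reach 100 mm above the shelf, at box x below -20 mm. Key and box (lock and bolt included) must never press on each other over 40 N, nor the robot on the box over 8 N.
- lock (a point): Centre of the lock's round opening in the lid's top face, 85 mm above the shelf, mid lid, axes as the box's. Opening 24 mm wide, 10 mm deep, with a flat brass face at its bottom that holds the square socket. A seated key's foot is 28 mm below this point, its handle's underside 42 mm above.
- socket (a point): Centre of the square hole at the brass face, 10 mm below lock. Hole 11.2 mm wide with 1 mm chamfer, 18 mm deep, greased. Axes are the box's: the square's OWN angle about the vertical is askew to the box, differs every time and is not measured; rest the key lightly on the face and try angles (it repeats every 90 degrees) till it drops in. Play then about 0.1 rad.
- bolt (a joint): How far the bolt is drawn along box +x, in m: 0 at the start (shut), 0.020 at the stop (drawn); 0.016 m per rad that the socket turns. The socket turns clockwise seen from above by 1.25 rad to a rubber-buffered stop (about 1 N m/rad beyond it), against a steady friction of about 0.05 N m, and stays where it is left. It has the same stop at its start: it does not turn anticlockwise from there.
- spanner: Bystander: grey steel spanner, 160 mm long, lying loose along its x.
- lever_a: Bystander: pink plastic tyre lever, about 125 mm long, lying loose.
- lever_b: Bystander: the other pink plastic tyre lever, about 125 mm long, lying loose.
- bowl: Bystander: small stainless bowl, 110 mm wide and 45 mm tall, origin under its centre.
Things that resemble listed ones, but are neither listed nor needed, are in the scene too. Leave any blue or turquoise look-alike of the key alone.

How it is judged:
On the way, in this order (a step that is already met when the one before it is completed fails the run):
1. the key is well into the socket (at least 10 mm of its 18 mm) (z of key in the frame of lock below -0.02 m and horizontal distance between key and lock below 0.004 m), for 0.2 s.
2. the bolt is drawn by turning the key (value of joint bolt above 0.0175 m and z of key in the frame of lock below -0.02 m), for 0.2 s.
At the end, for the whole second after the job is handed in: The bolt is drawn by at least 17.5 of its 20 mm; the key stands in the socket, its foot at least 22 mm below the lid's top face and within 4 mm of the lock's centre, tilted less than 0.17 rad, at rest and released (value of joint bolt above 0.0175 m and z of key in the frame of lock below -0.022 m and horizontal distance between key and lock below 0.004 m and angle between key's own z axis and vertical below 0.17 rad and linear speed of key below 0.02 m/s); the robot touches nothing.
It fails at once if the key is forced: key and box press on one another with more than 40 N (contact force between key and box above 40 N).
It fails at once if the robot presses on the box or the bolt itself (more than 8 N) (contact force between any of the fingers, the arm and box above 8 N).
It fails at once if the spanner is moved by more than 20 mm (distance of spanner from where it was at the start of the episode above 0.02 m).
It fails at once if a tyre lever is moved by more than 20 mm (distance of any of lever_a, lever_b from where it was at the start of the episode above 0.02 m).
It fails at once if the bowl is moved by more than 20 mm (distance of bowl from where it was at the start of the episode above 0.02 m).
It also fails if it takes over 72 s, if anything falls off the work surface, if the arm or the gripper's body presses on something with over 40 N, if the wrist force passes 120 N, or if a joint passes its speed limit or range.

## Working session

There is one attempt and no reset: what is moved stays moved. The work goes in short steps, Python scripts to look and compute and a tool call to move; the robot and the scene stay as the last step left them, time stands still between calls to the robot, and variables do not carry over. Pictures are saved under pics/ and viewed, on a budget of 10 in all, crops included, one or two more only if the job needs it, and the job is handed in when it is done.

Besides the shell and the picture viewer there is one more tool, called after "Call:" as name(argument=value, ...) on one line, values as JSON. move_arm: Moves the arm, as the interface text tells. Its arguments: {"type":"object","properties":{"series":{"type":"array"},"newtons":{"type":"number"}},"required":["series"]}

```bash
ls; mkdir -p pics
python3 - <<'E'
from plant import readout, grab_frame, camera_model, manip
import cv2,numpy as np
print(readout.read_state()); print(manip.grip_depth)
for n in("top","scene"):
    p,d=grab_frame(n); cv2.imwrite(f"pics/{n}0.png",p[:,:,::-1]); np.save(f"pics/{n}0.npy",d)
    print(n,camera_model(n))
E
```

```text
pics
{'clock': 0.0, 'joint_positions': array([1.13939186e+00, 3.14023528e-01, 4.49688336e-02, 1.30361658e+00,
       2.80366396e-05, 1.43120322e+00]), 'joint_velocities': array([ 0.00047052, -0.00052156, -0.00100328, -0.00134806, -0.00058379,
        0.00061583]), 'joint_efforts': array([ 4.57058222e-04, -4.80626786e+01,  2.98533297e+01,  1.94089237e-02,
        4.86272552e-05, -2.73035354e-07]), 'ee_pos': array([0.16519711, 0.55021336, 0.23039158]), 'tool_rot': array([ 4.37062783e-04,  8.02398395e-01,  5.96788017e-01, -8.29474630e-04]), 'ft_force': array([-0.05963151, -0.29112498, -0.17319029]), 'torque': array([-8.26685752e-04, -1.39886924e-02,  6.13959911e-05]), 'grip_width': 0.08555504814920445}
0.0187
top {'vertical_fov': 53.04160553949696, 'cx': 322.676381794106, 'cy': 200.48405650322664, 'R': array([[-0.02350309, -0.99965842, -0.01143052],
       [-0.99768286,  0.02418379, -0.06359286],
       [ 0.06384757,  0.00990941, -0.99791046]]), 't': array([-0.01304435,  0.62576262,  0.85585309])}
scene {'vertical_fov': 55.57520182335926, 'cx': 316.36306596189894, 'cy': 201.83799324201223, 'R': array([[-0.15898866,  0.98714184,  0.01654062],
       [ 0.82751528,  0.14237932, -0.54308985],
       [-0.53846176, -0.07265751, -0.83951166]]), 't': array([ 0.124067  , -0.44771133,  1.10972774])}
```

View pics/top0.png

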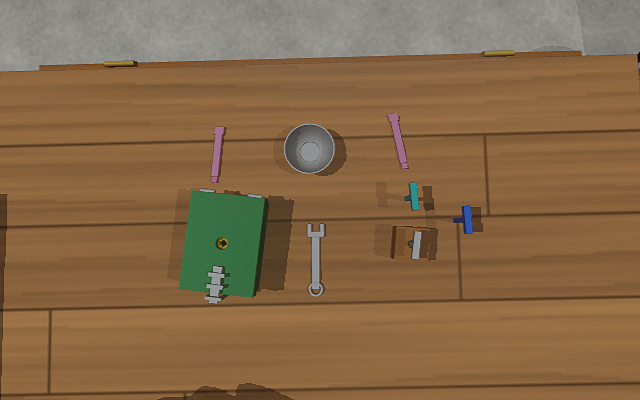

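View pics/scene0.png

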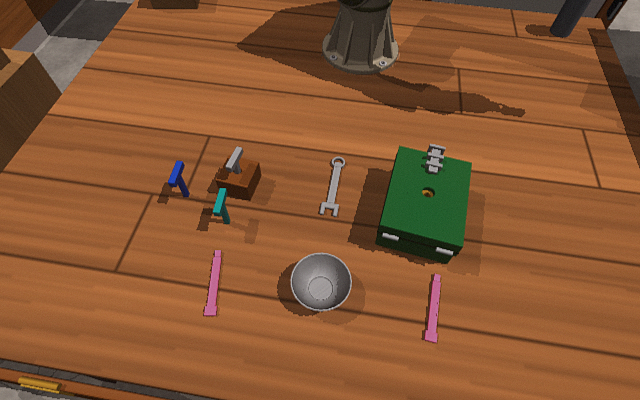

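The top view shows the steel key at about (416,245) in the teak stand, the lock at (222,243), the bolt end at (215,285), and turquoise and blue decoys at (413,196) and (467,219). The scene view agrees: key (234,160), lock (428,192). Next I measure them.

```bash
cat > h.py <<'E'
import numpy as np,cv2
from plant import readout, grab_frame, camera_model, manip
def ray(n,uv,m=None):
    m=m or camera_model(n); f=200/np.tan(np.radians(m["vertical_fov"])/2)
    a=(np.atleast_2d(uv).astype(float)-[m["cx"],m["cy"]])/f
    if n=="wrist":
        r=np.linalg.norm(a,axis=1,keepdims=True)+1e-12; d=np.c_[a/r*np.sin(r),np.cos(r)]
    else: d=np.c_[a,np.ones(len(a))]
    R=np.array(m["R"]); return -R.T@np.array(m["t"]), d@R
def plane(n,uv,z,m=None):
    c,d=ray(n,uv,m); return c+d*((z-c[2])/d[:,2:])
def big(mask):
    c,_=cv2.findContours(mask.astype(np.uint8),cv2.RETR_EXTERNAL,cv2.CHAIN_APPROX_NONE)
    return max(c,key=cv2.contourArea)[:,0]
def rect(n,mask,z,m=None):
    P=plane(n,big(mask),z,m)[:,:2]; (c,s,a)=cv2.minAreaRect((P*1000).astype(np.float32))
    return np.array(c)/1000,s,a
E
python3 - <<'E'
from h import *
for n,kb,lk in(("top",(400,225,432,265),(210,230,235,256)),("scene",(222,144,248,176),(416,180,442,204))):
    p=cv2.imread(f"pics/{n}0.png"); h=cv2.cvtColor(p,cv2.COLOR_BGR2HSV); d=np.load(f"pics/{n}0.npy")
    g=(h[...,0]>40)&(h[...,0]<80)&(h[...,1]>120)
    def win(mk,b):
        o=np.zeros_like(mk); o[b[1]:b[3],b[0]:b[2]]=mk[b[1]:b[3],b[0]:b[2]]; return o
    print(n,"box",rect(n,g,.085))
    k=win((h[...,1]<60)&(h[...,2]>130),kb); print("key",k.sum(),rect(n,k,.096), d[k].min(),d[k].max())
    l=win(~g,lk); print("lock",l.sum(),rect(n,l,.085), big(l).mean(0))
    m=camera_model(n)
    if n=="top":
        f=200/np.tan(np.radians(m["vertical_fov"])/2)
        v,u=np.nonzero(k); c=np.c_[(u-m["cx"])/f,(v-m["cy"])/f,np.ones(len(u))]*d[k][:,None]
        W=(c-m["t"])@np.array(m["R"]); print("depth key",np.median(W,0),np.percentile(W[:,2],[5,95]))
        s=win((h[...,0]<25)&(h[...,1]>90)&(d<d[330,400]-.03),(385,220,440,270)); print("stand",s.sum(),rect(n,s|k,.05))
E
```

```text
top box (array([0.54010376, 0.17522842]), (151.0436553955078, 199.00045776367188), 82.09101104736328)
key 169 (array([ 0.52836755, -0.21143948]), (12.148466110229492, 53.72244644165039), 82.11788940429688) 0.0 0.7958225
lock 115 (array([0.5411922 , 0.17613109]), (24.242727279663086, 22.09139060974121), 89.62569427490234) [222.12121212 242.84848485]
depth key [ 0.52796564 -0.21140755  0.09569514] [0.09356843 0.09812431]
stand 891 (array([ 0.52821948, -0.21077045]), (71.55435180664062, 69.78081512451172), 83.45232391357422)
scene box (array([0.54928168, 0.17740256]), (150.61557006835938, 213.52723693847656), 82.1454849243164)
key 131 (array([ 0.53046771, -0.20930797]), (12.253181457519531, 53.70671081542969), 81.44210052490234) 0.7436715 0.77407897
lock 72 (array([0.54426007, 0.17748599]), (21.923513412475586, 18.401817321777344), 65.74703216552734) [427.5483871  192.48387097]
```

Call:
move_arm(series=[[-1, 2, 0, 0, -1], [-3, 5.5, 0, 0, -1], [-5, 9.3, 0, 0, -1], [-7, 13, 0, 0, -1], [-9, 16.8, 0, 0, -1], [-11, 20.6, 0, 0, -1], [-12.2, 22.8, 0, 0, -1], [-12.5, 23.4, 0, 0, -1]])

```text
clock: 0.77
ee_pos: [0.3562, 0.3606, 0.231]
tool_rot: [0.001, 0.804, 0.595, -0.0]
ft_force: [0.8, 0.4, -0.1]
grip_width: 0.0851
```

Call:
move_arm(series=[[-1, 2, 0, -1, -1], [-3, 5.5, 0, -2, -1], [-5, 9.3, 0, -4, -1], [-7, 13, 0, -6, -1], [-9, 16.8, 0, -8, -1], [-11, 20.6, 0, -8.8, -1], [-12.2, 22.8, 0, -8.8, -1], [-12.5, 23.4, 0, -8.8, -1]])

```text
clock: 1.43
ee_pos: [0.5447, 0.1736, 0.2304]
tool_rot: [0.0, 0.756, 0.655, -0.0]
ft_force: [0.4, -0.4, -0.2]
grip_width: 0.0855
```

Call:
move_arm(series=[[0, 0, 0, 0, -1], [0, 0, 0, 0, -1], [0, 0, 0, 0, -1], [0, 0, 0, 0, -1], [0, 0, 0, 0, -1], [0, 0, 0, 0, -1], [0, 0, 0, 0, -1], [0, 0, 0, 0, -1]])

```text
clock: 2.1
ee_pos: [0.5415, 0.1771, 0.2315]
tool_rot: [0.0, 0.754, 0.657, 0.0]
ft_force: [-0.1, -0.1, -0.5]
grip_width: 0.0858
```

Run:
```python
from h import *
s=readout.read_state();print(s["clock"],s["ee_pos"],s["tool_rot"],s["ft_force"])
m=camera_model("wrist"); p,d=grab_frame("wrist"); print(m)
cv2.imwrite("pics/w1.png",p[:,:,::-1]); np.save("pics/w1.npy",d)
import pickle; pickle.dump(m,open("pics/w1.pkl","wb"))
```

```text
2.1 [0.54151285 0.17709299 0.23151301] [4.79413061e-05 7.54003136e-01 6.56870787e-01 1.95647727e-04] [-0.13436933 -0.12261714 -0.49650212]
{'vertical_fov': 65.70646984690485, 'cx': 319.5787363671982, 'cy': 199.08982349916474, 'R': array([[ 1.36568537e-01,  9.90630461e-01,  5.69684350e-04],
       [ 9.38774084e-01, -1.29603184e-01,  3.19227559e-01],
       [ 3.16310377e-01, -4.30616359e-02, -9.47677921e-01]]), 't': array([-0.2492326 , -0.52714745,  0.2170822 ])}
```

View pics/w1.png

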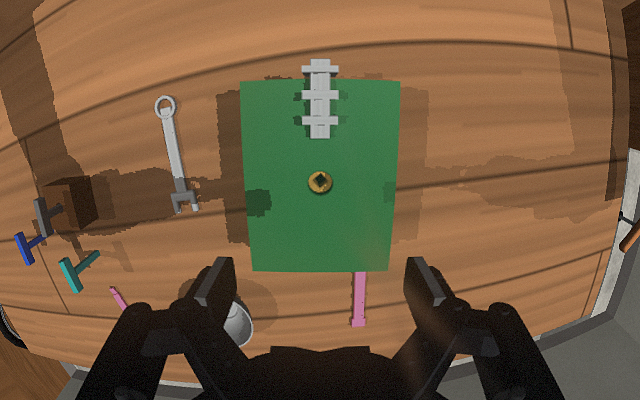

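The wrist view shows the lock at (320,182) as a brass ring, with a dark, diamond-like square hole in it. I'll measure the lock centre and the square's angle.

Run:
```python
from h import *; import pickle
m=pickle.load(open("pics/w1.pkl","rb")); p=cv2.imread("pics/w1.png"); h=cv2.cvtColor(p,cv2.COLOR_BGR2HSV)
g=(h[...,0]>40)&(h[...,0]<85)&(h[...,1]>80)
w=np.zeros(g.shape,bool); w[165:200,304:337]=1
l=w&~g; print("lock",rect("wrist",l,.085,m),plane("wrist",big(l).mean(0),.085,m))
P=plane("wrist",big(l),.085,m)[:,:2]; print(cv2.minEnclosingCircle((P*1000).astype(np.float32)))
for t in(40,60,80):
    s=l&(h[...,2]<t); print(t,s.sum(), s.any() and rect("wrist",s,.075,m))
c=p[160:204,298:342]; cv2.imwrite("pics/w1c.png",cv2.resize(c,None,fx=12,fy=12,interpolation=cv2.INTER_CUBIC))
```

```text
lock (array([0.53904828, 0.17715692]), (22.331241607666016, 21.096460342407227), 82.13626098632812) [[0.53888992 0.17736641 0.085     ]]
((539.0875854492188, 177.2834014892578), 11.546517372131348)
40 2 (array([0.54071295, 0.17742929]), (1.0370044708251953, 0.0), 172.17311096191406)
60 35 (array([0.54193433, 0.17915941]), (4.719882965087891, 9.365262031555176), 33.1304931640625)
80 63 (array([0.54006354, 0.17780629]), (10.23282241821289, 10.35743522644043), 26.953096389770508)
```

View pics/w1c.png

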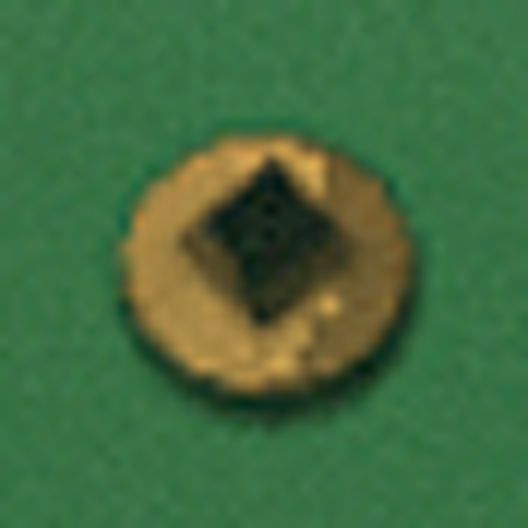

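Call:
move_arm(series=[[-2, 0.2, 0, 0, -1], [-5, 0.5, 0, 0, -1], [-8, 0.9, 0, 0, -1], [-11, 1.2, 0, 0, -1], [-14, 1.5, 0, 0, -1], [-17, 1.8, 0, 0, -1], [-19, 2, 0, 0, -1], [-20, 2.1, 0, 0, -1]])

```text
clock: 2.82
ee_pos: [0.5349, -0.0268, 0.2313]
tool_rot: [0.0, 0.755, 0.656, -0.0]
ft_force: [0.2, 0.4, 0.3]
grip_width: 0.0859
```

Call:
move_arm(series=[[-2, 0.2, 0, 0, -1], [-5, 0.5, 0, 0, -1], [-9, 0.9, 0, 0, -1], [-13, 1.4, 0, 0, -1], [-16, 1.7, 0, 0, -1], [-18, 1.9, 0, 0, -1], [-18.6, 2, 0, 0, -1], [-18.6, 2, 0, 0, -1]])

```text
clock: 3.48
ee_pos: [0.5292, -0.2124, 0.2309]
tool_rot: [-0.0, 0.755, 0.656, 0.0]
ft_force: [-0.0, 0.3, -0.2]
grip_width: 0.0851
```

Call:
move_arm(series=[[0, 0, 1, 0, -1], [0, 0, 2, 0, -1], [0, 0, 3, 0, -1], [0, 0, 4, 0, -1], [0, 0, 4, 0, -1], [0, 0, 4, 0, -1], [0, 0, 4, 0, -1], [0, 0, 4, 0, -1]])

```text
clock: 4.15
ee_pos: [0.5295, -0.2113, 0.1918]
tool_rot: [0.0, 0.754, 0.657, 0.0]
ft_force: [0.6, -0.4, 0.4]
grip_width: 0.0852
```

Run:
```python
from h import *; import pickle
m1=pickle.load(open("pics/w1.pkl","rb"))
C=np.array([[270,155],[355,245],[262,325],[180,240]])/12-.5+[298,160]
P=plane("wrist",C,.075,m1)[:,:2]; e=np.roll(P,-1,0)-P; print(P.mean(0),np.degrees(np.arctan2(e[:,1],e[:,0]))%90,np.linalg.norm(e,axis=1))
s=readout.read_state();print(s["clock"],s["ee_pos"],s["tool_rot"],s["ft_force"])
m=camera_model("wrist"); p,d=grab_frame("wrist"); p=p[:,:,::-1].copy()
cv2.imwrite("pics/w2.png",p); np.save("pics/w2.npy",d)
pickle.dump(m,open("pics/w2.pkl","wb"))
```

```text
[0.53977656 0.17728453] [34.70414812 34.03449823 34.91126265 36.34231001] [0.01047694 0.01041032 0.01005659 0.01045024]
4.15 [ 0.5295101  -0.2113128   0.19180939] [4.23212367e-04 7.54172708e-01 6.56675955e-01 1.93148270e-04] [ 0.56796357 -0.39448385  0.40427603]
```

View pics/w2.png

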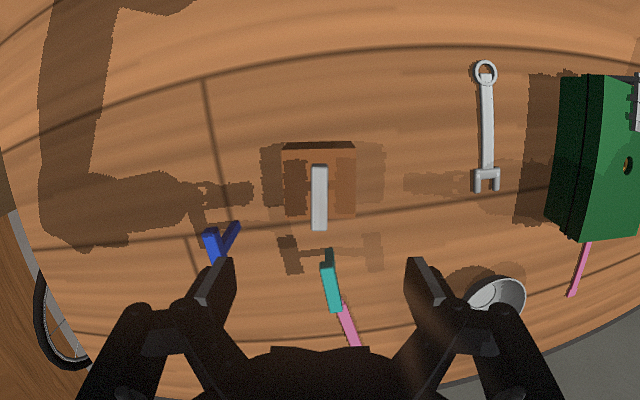

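The key handle is centred at about (319,197) between the jaws, square to them. The socket square measures about 35° in world axes.

Run:
```python
from h import *; import pickle
m=pickle.load(open("pics/w2.pkl","rb")); p=cv2.imread("pics/w2.png"); h=cv2.cvtColor(p,cv2.COLOR_BGR2HSV)
w=np.zeros(h.shape[:2],bool); w[155:240,305:335]=1
k=w&(h[...,1]<60)&(h[...,2]>110); print(k.sum(),rect("wrist",k,.096,m))
```

```text
1054 (array([ 0.52831927, -0.21173198]), (13.3527250289917, 54.31538391113281), 81.6078109741211)
```

Call:
move_arm(series=[[0, -0.1, 1.5, 0, -1], [0, -0.1, 4, 0, -1], [0, -0.1, 6.5, 0, -1], [0, -0.1, 9, 0, -1], [0, -0.1, 11, 0, -1], [0, -0.1, 12, 0, -1], [0, -0.1, 12.3, 0, -1], [0, -0.1, 12.3, 0, -1]])

```text
clock: 4.87
ee_pos: [0.5281, -0.2112, 0.0682]
tool_rot: [-0.0, 0.754, 0.657, -0.0]
ft_force: [0.8, 0.1, -0.7]
grip_width: 0.0855
```

Call:
move_arm(series=[[0, 0, 0, 0, -1], [0, 0, 0, 0, -0.5], [0, 0, 0, 0, 0], [0, 0, 0, 0, 0.5], [0, 0, 0, 0, 1], [0, 0, 0, 0, 1], [0, 0, 0, 0, 1], [0, 0, 0, 0, 1]], newtons=30)

```text
clock: 5.53
ee_pos: [0.5283, -0.2114, 0.0686]
tool_rot: [0.0, 0.754, 0.657, -0.0]
ft_force: [-0.4, -0.9, 3.1]
grip_width: 0.0133
```

Call:
move_arm(series=[[0, 0, 0, 0, 1], [0, 0, 0, 0, 1], [0, 0, 0, 0, 1], [0, 0, 0, 0, 1], [0, 0, 0, 0, 1], [0, 0, 0, 0, 1], [0, 0, 0, 0, 1], [0, 0, 0, 0, 1]])

```text
clock: 6.2
ee_pos: [0.5284, -0.2113, 0.0685]
tool_rot: [0.0, 0.754, 0.657, 0.0]
ft_force: [-1.1, -0.6, 5.4]
grip_width: 0.0138
```

Call:
move_arm(series=[[0, 0, -0.5, 0, 1], [0, 0, -2, 0, 1], [0, 0, -4, 0, 1], [0, 0, -6.5, 0, 1], [0, 0, -9, 0, 1], [0, 0, -11, 0, 1], [0, 0, -12, 0, 1], [0, 0, -12, 0, 1]])

```text
clock: 6.87
ee_pos: [0.5292, -0.2115, 0.1903]
tool_rot: [0.001, 0.754, 0.657, 0.001]
ft_force: [-0.5, -0.1, -1.2]
grip_width: 0.0132
```

Call:
move_arm(series=[[1, -0.1, 0, 0, 1], [3, -0.3, 0, 0, 1], [6, -0.6, 0, 0, 1], [9, -1, 0, 0, 1], [12, -1.3, 0, 0, 1], [15, -1.6, 0, 0, 1], [18, -2, 0, 0, 1], [20, -2.2, 0, 0, 1]])

```text
clock: 7.53
ee_pos: [0.5317, -0.0065, 0.1859]
tool_rot: [-0.002, 0.754, 0.657, -0.001]
ft_force: [-0.3, 0.2, -1.5]
grip_width: 0.0135
```

Call:
move_arm(series=[[2, -0.2, 0, -3, 1], [5, -0.5, 0, -9, 1], [8, -0.8, 0, -15, 1], [11, -1.2, 0, -22, 1], [14, -1.5, 0, -29, 1], [17, -1.8, 0, -36, 1], [18.4, -2, 0, -41, 1], [18.6, -2, 0, -43, 1]])

```text
clock: 8.2
ee_pos: [0.5375, 0.1805, 0.1856]
tool_rot: [-0.002, 0.457, 0.889, -0.001]
ft_force: [0.3, -0.1, -1.9]
grip_width: 0.013
```

Call:
move_arm(series=[[0, 0, 0, 0, 1], [0, 0, 0, 0, 1], [0, 0, 0, 0, 1], [0, 0, 0, 0, 1], [0, 0, 0, 0, 1], [0, 0, 0, 0, 1], [0, 0, 0, 0, 1], [0, 0, 0, 0, 1]])

```text
clock: 8.87
ee_pos: [0.5399, 0.1766, 0.1884]
tool_rot: [0.0, 0.461, 0.887, 0.0]
ft_force: [0.6, 0.2, -1.3]
grip_width: 0.0135
```

Run:
```python
from h import *; import pickle
s=readout.read_state();print(s["clock"],s["ee_pos"],s["tool_rot"],s["ft_force"],s["grip_width"])
m=camera_model("wrist"); p,d=grab_frame("wrist"); pickle.dump(m,open("pics/w3.pkl","wb"))
cv2.imwrite("pics/w3.png",p[:,:,::-1])
p,d=grab_frame("scene"); cv2.imwrite("pics/s3.png",p[:,:,::-1])
```

```text
8.8667 [0.53989356 0.17661487 0.18841308] [1.06229842e-04 4.61461158e-01 8.87160399e-01 1.21318019e-04] [ 0.57095649  0.24065381 -1.32854437] 0.013476959983418578
```

View pics/w3.png

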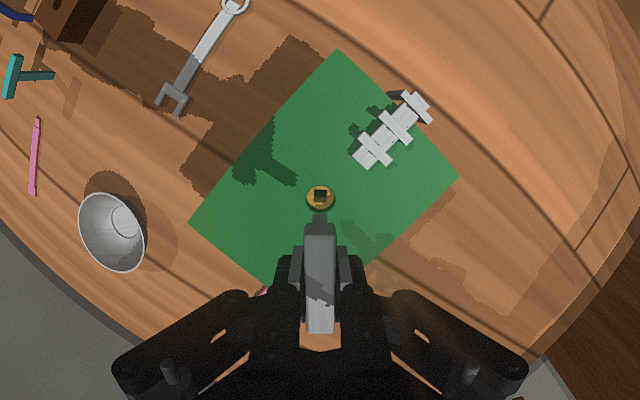

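The key is held upright, and the lock is at (320,197) with its square looking parallel to the key. I'll re-measure the lock from this second viewpoint.

Run:
```python
from h import *; import pickle
m=pickle.load(open("pics/w3.pkl","rb")); p=cv2.imread("pics/w3.png"); h=cv2.cvtColor(p,cv2.COLOR_BGR2HSV)
g=(h[...,0]>40)&(h[...,0]<85)&(h[...,1]>80)
w=np.zeros(g.shape,bool); w[178:213,300:341]=1
l=w&~g
P=plane("wrist",big(l),.085,m)[:,:2]; print(cv2.minEnclosingCircle((P*1000).astype(np.float32)),rect("wrist",l,.085,m))
for t in(60,80,95):
    s=l&(h[...,2]<t); print(t,s.sum(), s.any() and rect("wrist",s,.075,m))
b=np.array(m["R"]);print(-b.T@m["t"])
c=p[170:240,285:355]; cv2.imwrite("pics/w3c.png",cv2.resize(c,None,fx=8,fy=8,interpolation=cv2.INTER_CUBIC))
```

```text
((539.2051391601562, 175.88523864746094), 11.475247383117676) (array([0.53921729, 0.17577246]), (21.26296615600586, 21.275291442871094), 81.00706481933594)
60 18 (array([0.54285522, 0.18255612]), (0.8745869994163513, 0.0), 125.04926300048828)
80 78 (array([0.54243463, 0.17783937]), (6.255556106567383, 10.983458518981934), 22.06574058532715)
95 102 (array([0.54091388, 0.17741811]), (9.151217460632324, 10.494593620300293), 35.43824768066406)
[0.47276066 0.12899232 0.33108161]
```

View pics/w3c.png

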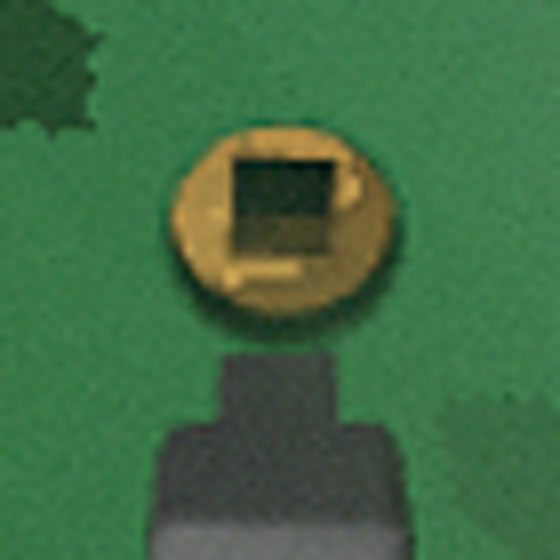

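Run:
```python
from h import *; import pickle
from scipy.spatial.transform import Rotation as R
m=pickle.load(open("pics/w3.pkl","rb"))
C=np.array([[232,157],[336,160],[330,252],[232,250]])/8-.5+[285,170]
P=plane("wrist",C,.075,m); e=np.roll(P,-1,0)-P; print(P.mean(0),np.degrees(np.arctan2(e[:,1],e[:,0]))%90,np.linalg.norm(e,axis=1))
s=readout.read_state(); q=s["tool_rot"]; T=R.from_quat(np.r_[q[1:],q[0]])
print(s["ee_pos"],np.degrees(np.arctan2(*T.as_matrix()[1::-1,0])))
for x in (P.mean(0),[.53978,.17728,.075],[.5412,.1761,.085],[.5392,.1759,.085],[.5391,.1773,.085]): print(T.inv().apply(np.array(x)-s["ee_pos"])*100)
```

```text
[0.5402915  0.17681522 0.075     ] [33.33147743 31.89055727 33.81861731 34.7158572 ] [0.01123526 0.01052377 0.01071457 0.01061464]
[0.53982766 0.17678959 0.18842287] 125.060795541596
[-0.02426194  0.03629609 11.34229829]
[ 0.04316522  0.02112673 11.3422924 ]
[-0.13501921  0.06985242 10.34231034]
[-0.03650101 -0.10534507 10.34225931]
[ 0.08383946 -0.03310816 10.3422763 ]
```

Call:
move_arm(series=[[0, 0.02, 1, 1, 1], [0, 0.02, 2, 1, 1], [0, 0.02, 3, 1, 1], [0, 0.02, 4, 1, 1], [0, 0.02, 4.5, 1, 1], [0, 0.02, 4.8, 1, 1], [0, 0.02, 4.8, 1, 1], [0, 0.02, 4.8, 1, 1]], newtons=25)

```text
clock: 9.63
ee_pos: [0.5399, 0.1771, 0.1402]
tool_rot: [-0.0, 0.469, 0.883, -0.0]
ft_force: [0.2, 0.2, -1.0]
grip_width: 0.0138
```

Call:
move_arm(series=[[0, 0, 0.1, 0, 1], [0, 0, 0.2, 0, 1], [0, 0, 0.3, 0, 1], [0, 0, 0.4, 0, 1], [0, 0, 0.5, 0, 1], [0, 0, 0.6, 0, 1], [0, 0, 0.7, 0, 1], [0, 0, 0.8, 0, 1]])

```text
clock: 10.3
ee_pos: [0.5399, 0.1771, 0.1322]
tool_rot: [-0.0, 0.469, 0.883, 0.0]
ft_force: [-0.0, -0.1, -1.9]
grip_width: 0.0136
```

Call:
move_arm(series=[[0, 0, 0.05, 0, 1], [0, 0, 0.1, 0, 1], [0, 0, 0.15, 0, 1], [0, 0, 0.2, 0, 1], [0, 0, 0.25, 0, 1], [0, 0, 0.3, 0, 1], [0, 0, 0.35, 0, 1], [0, 0, 0.4, 0, 1]])

```text
clock: 10.97
ee_pos: [0.5399, 0.177, 0.1283]
tool_rot: [-0.0, 0.469, 0.883, 0.0]
ft_force: [0.1, -0.1, -1.3]
grip_width: 0.0132
```

Call:
move_arm(series=[[0, 0, 0.1, 0, 1], [0, 0, 0.2, 0, 1], [0, 0, 0.3, 0, 1], [0, 0, 0.4, 0, 1], [0, 0, 0.5, 0, 1], [0, 0, 0.6, 0, 1], [0, 0, 0.7, 0, 1], [0, 0, 0.8, 0, 1]])

```text
clock: 11.63
ee_pos: [0.5399, 0.1771, 0.1202]
tool_rot: [0.0, 0.469, 0.883, 0.0]
ft_force: [-0.3, 0.4, -1.6]
grip_width: 0.0137
```

Call:
move_arm(series=[[0, 0, 0.05, 0, 1], [0, 0, 0.1, 0, 1], [0, 0, 0.15, 0, 1], [0, 0, 0.2, 0, 1], [0, 0, 0.25, 0, 1], [0, 0, 0.3, 0, 1], [0, 0, 0.3, 0, 1], [0, 0, 0.3, 0, 1]])

```text
clock: 12.3
ee_pos: [0.5399, 0.1771, 0.1173]
tool_rot: [-0.0, 0.469, 0.883, 0.0]
ft_force: [0.3, 0.5, -1.7]
grip_width: 0.0132
```

Call:
move_arm(series=[[0, 0, 0.03, 0, 1], [0, 0, 0.06, 0, 1], [0, 0, 0.09, 0, 1], [0, 0, 0.12, 0, 1], [0, 0, 0.15, 0, 1], [0, 0, 0.15, 0, 1], [0, 0, 0.15, 0, 1], [0, 0, 0.15, 0, 1]])

```text
clock: 12.97
ee_pos: [0.5399, 0.1771, 0.1158]
tool_rot: [0.0, 0.469, 0.883, 0.0]
ft_force: [-1.0, -0.9, -1.1]
grip_width: 0.0135
```

Call:
move_arm(series=[[0, 0, 0.01, 0, 1], [0, 0, 0.02, 0, 1], [0, 0, 0.03, 0, 1], [0, 0, 0.04, 0, 1], [0, 0, 0.05, 0, 1], [0, 0, 0.05, 0, 1], [0, 0, 0.05, 0, 1], [0, 0, 0.05, 0, 1]])

```text
clock: 13.63
ee_pos: [0.54, 0.1771, 0.1155]
tool_rot: [0.0, 0.469, 0.883, 0.0]
ft_force: [-1.3, 0.8, 1.4]
grip_width: 0.0135
```

It touches bottom at the expected depth. Now I turn clockwise.

Call:
move_arm(series=[[0, 0, 0, 3, 1], [0, 0, 0, 6, 1], [0, 0, 0, 9, 1], [0, 0, 0, 12, 1], [0, 0, 0, 15, 1], [0, 0, 0, 18, 1], [0, 0, 0, 21, 1], [0, 0, 0, 24, 1]])

```text
clock: 14.3
ee_pos: [0.5401, 0.1774, 0.1155]
tool_rot: [-0.0, 0.643, 0.766, 0.0]
ft_force: [0.1, 0.7, 1.4]
grip_width: 0.0134
```

Call:
move_arm(series=[[0, 0, 0, 3, 1], [0, 0, 0, 6, 1], [0, 0, 0, 9, 1], [0, 0, 0, 12, 1], [0, 0, 0, 15, 1], [0, 0, 0, 18, 1], [0, 0, 0, 21, 1], [0, 0, 0, 24, 1]])

```text
clock: 14.97
ee_pos: [0.5402, 0.1775, 0.1155]
tool_rot: [-0.0, 0.788, 0.615, 0.001]
ft_force: [-0.2, 1.1, 1.1]
grip_width: 0.0131
```

```bash
python3 -c "
from h import *
s=readout.read_state();print({k:np.round(s[k],4) for k in('clock','ee_pos','tool_rot','ft_force','torque','joint_positions')})"
```

```text
{'clock': np.float64(14.9667), 'ee_pos': array([0.5402, 0.1775, 0.1155]), 'tool_rot': array([-2.000e-04,  7.883e-01,  6.153e-01,  6.000e-04]), 'ft_force': array([-0.2063,  1.1097,  1.0996]), 'torque': array([0.3042, 0.0542, 0.069 ]), 'joint_positions': array([ 1.7580e-01,  3.5970e-01, -1.7890e-01,  1.0314e+00,  9.0000e-04,
        4.2100e-01])}
```

Call:
move_arm(series=[[0, 0, 0, 3, 1], [0, 0, 0, 6, 1], [0, 0, 0, 9, 1], [0, 0, 0, 12, 1], [0, 0, 0, 15, 1], [0, 0, 0, 18, 1], [0, 0, 0, 21, 1], [0, 0, 0, 24, 1]])

```text
clock: 15.63
ee_pos: [0.5403, 0.1776, 0.1156]
tool_rot: [-0.0, 0.899, 0.438, 0.001]
ft_force: [-0.4, 1.1, 0.6]
grip_width: 0.0135
```

Call:
move_arm(series=[[0, 0, 0, 1, 1], [0, 0, 0, 2, 1], [0, 0, 0, 3, 1], [0, 0, 0, 4, 1], [0, 0, 0, 5, 1], [0, 0, 0, 6, 1], [0, 0, 0, 6, 1], [0, 0, 0, 6, 1]])

```text
clock: 16.3
ee_pos: [0.5402, 0.1773, 0.1155]
tool_rot: [-0.0, 0.92, 0.391, 0.0]
ft_force: [1.7, 3.5, 1.6]
grip_width: 0.0136
```

Run:
```python
from h import *
s=readout.read_state();print({k:np.round(s[k],4) for k in('clock','ee_pos','tool_rot','ft_force','torque')})
p,d=grab_frame("wrist"); q,d=grab_frame("scene")
a=cv2.resize(p,(400,250)); b=cv2.resize(q[120:280,340:500],(400,400)); a=cv2.copyMakeBorder(a,0,150,0,0,cv2.BORDER_CONSTANT)
cv2.imwrite("pics/t4.png",np.hstack([a,b])[:,:,::-1])
```

```text
{'clock': np.float64(16.3), 'ee_pos': array([0.5402, 0.1773, 0.1155]), 'tool_rot': array([-2.000e-04,  9.202e-01,  3.915e-01,  4.000e-04]), 'ft_force': array([1.6926, 3.516 , 1.6347]), 'torque': array([ 0.8563, -0.2697,  0.0374])}
```

View pics/t4.png

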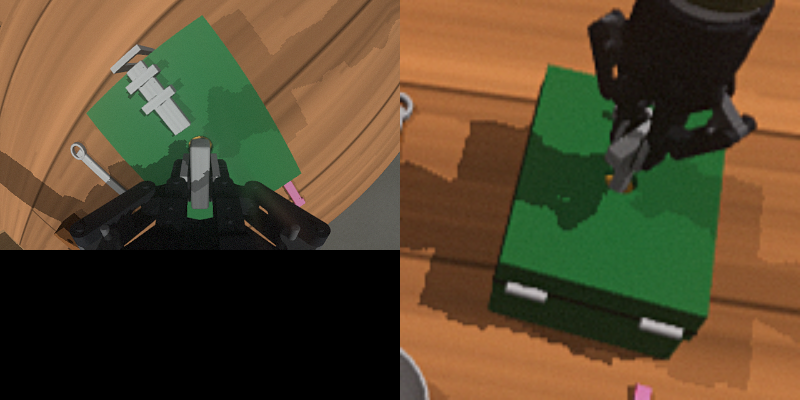

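The bolt's near end has moved up to the lock, and the key is still upright. I'll turn a few degrees more to feel the stop, then measure the bolt.

Call:
move_arm(series=[[0, 0, 0, 1, 1], [0, 0, 0, 2, 1], [0, 0, 0, 3, 1], [0, 0, 0, 4, 1], [0, 0, 0, 5, 1], [0, 0, 0, 5, 1], [0, 0, 0, 5, 1], [0, 0, 0, 5, 1]])

```text
clock: 17.07
ee_pos: [0.5402, 0.1772, 0.1155]
tool_rot: [-0.0, 0.936, 0.351, 0.0]
ft_force: [1.9, 4.0, 3.0]
grip_width: 0.0132
```

Run:
```python
from h import *; import pickle
s=readout.read_state();print({k:np.round(s[k],4) for k in('clock','ee_pos','tool_rot','ft_force','torque')})
m=camera_model("wrist"); p,d=grab_frame("wrist"); cv2.imwrite("pics/w5.png",p[:,:,::-1])
m1=pickle.load(open("pics/w1.pkl","rb"))
y=np.radians(-7.9); ex=np.array([np.cos(y),np.sin(y)]); ey=np.array([-ex[1],ex[0]]); L=np.array([.540,.177])
for f,mm in(("w1",m1),("w5",m)):
    h=cv2.cvtColor(cv2.imread(f"pics/{f}.png"),cv2.COLOR_BGR2HSV)
    vv,uu=np.mgrid[:400,:640]; W=plane("wrist",np.c_[uu.ravel(),vv.ravel()],.093,mm)[:,:2]-L
    X=W@ex;Y=W@ey; k=((h[...,1]<60)&(h[...,2]>110)).ravel()&(abs(Y)<.006)&(X<-.008)&(X>-.13)
    hist,_=np.histogram(X[k],bins=np.arange(-.13,0,.004)); print(f,hist, X[k].max(),X[k].min())
```

```text
{'clock': np.float64(17.0667), 'ee_pos': array([0.5402, 0.1772, 0.1155]), 'tool_rot': array([-1.000e-04,  9.364e-01,  3.509e-01,  4.000e-04]), 'ft_force': array([1.8683, 3.952 , 2.9699]), 'torque': array([ 1.0961, -0.4641, -0.0145])}
w1 [ 0  0  0 42 70 56 39 70 56 70 56 56 70 56 70 56 56 70 56 56 70 28  0  0
  0  0  0  0  0  0  0  0] -0.044411360182462015 -0.11654131924037235
w5 [  0   0   0   0  82 133   0   0 120 141 146 147 124 148 145 145 149 147
 136 146 145 143 140 143 140 137  56   0   0   0   0   0] -0.024266734729522885 -0.11235008756419575
```

The bolt end moved 20.1 mm, which is the stop. I'll back off a few degrees within the play to unload the key, then release and rise.

Call:
move_arm(series=[[0, 0, 0, -1, 1], [0, 0, 0, -2, 1], [0, 0, 0, -3, 1], [0, 0, 0, -4, 1], [0, 0, 0, -4, 1], [0, 0, 0, -4, 1], [0, 0, 0, -4, 0.7], [0, 0, 0, -4, 0.4]])

```text
clock: 17.78
ee_pos: [0.539, 0.1761, 0.1147]
tool_rot: [0.001, 0.924, 0.383, -0.001]
ft_force: [-0.3, 0.8, 0.6]
grip_width: 0.0242
```

Call:
move_arm(series=[[0, 0, 0, 0, 0.2], [0, 0, 0, 0, 0], [0, 0, 0, 0, -0.3], [0, 0, 0, 0, -0.6], [0, 0, 0, 0, -0.6], [0, 0, 0, 0, -0.6], [0, 0, 0, 0, -0.6], [0, 0, 0, 0, -0.6]])

```text
clock: 18.45
ee_pos: [0.5399, 0.177, 0.1153]
tool_rot: [0.0, 0.924, 0.383, -0.0]
ft_force: [0.9, 0.2, 0.3]
grip_width: 0.0682
```

Call:
move_arm(series=[[0, 0, -1, 0, -0.6], [0, 0, -3, 0, -0.6], [0, 0, -5, 0, -0.6], [0, 0, -7, 0, -0.6], [0, 0, -9, 0, -0.6], [0, 0, -11, 0, -0.6], [0, 0, -12, 0, -0.6], [0, 0, -12, 0, -0.6]])

```text
clock: 19.12
ee_pos: [0.5414, 0.1774, 0.2386]
tool_rot: [0.001, 0.924, 0.383, 0.003]
ft_force: [-0.2, -0.5, -0.1]
grip_width: 0.0682
```

Run:
```python
from h import *; import pickle
s=readout.read_state();print({k:np.round(s[k],4) for k in('clock','ee_pos','tool_rot','ft_force','grip_width')})
m=camera_model("wrist"); p,d=grab_frame("wrist"); cv2.imwrite("pics/w6.png",p[:,:,::-1])
y=np.radians(-7.9); ex=np.array([np.cos(y),np.sin(y)]); ey=np.array([-ex[1],ex[0]]); L=np.array([.540,.177])
h=cv2.cvtColor(cv2.imread("pics/w6.png"),cv2.COLOR_BGR2HSV)
vv,uu=np.mgrid[:400,:640]; W=plane("wrist",np.c_[uu.ravel(),vv.ravel()],.093,m)[:,:2]-L
X=W@ex;Y=W@ey; k=((h[...,1]<60)&(h[...,2]>110)).ravel()&(abs(Y)<.006)&(X<-.015)&(X>-.13); print(X[k].max())
W=plane("wrist",np.c_[uu.ravel(),vv.ravel()],.143,m)[:,:2]-L
k=((h[...,1]<60)&(h[...,2]>90)).ravel()&(np.hypot(*W.T)<.04); print("handle",k.sum(),rect("wrist",k.reshape(400,640),.143,m))
```

```text
{'clock': np.float64(19.1167), 'ee_pos': array([0.5414, 0.1774, 0.2386]), 'tool_rot': array([6.000e-04, 9.236e-01, 3.834e-01, 2.700e-03]), 'ft_force': array([-0.205 , -0.4981, -0.0624]), 'grip_width': np.float64(0.0682)}
-0.015111696304256059
handle 1277 (array([0.53984277, 0.17757581]), (13.456681251525879, 55.01179122924805), 45.04509353637695)
```

View pics/w6.png

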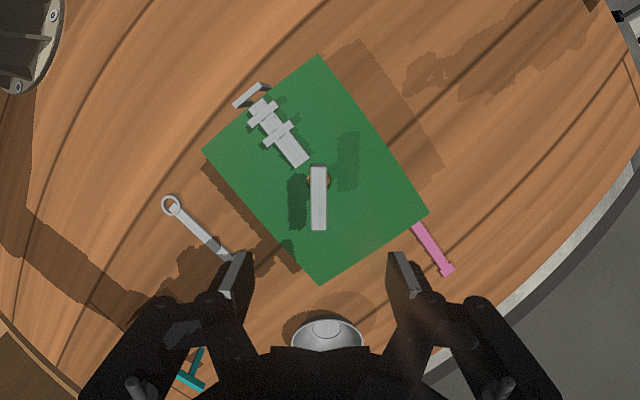

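The key stands released with its handle at (318,198), centred on the lock at seated height. The bolt end is at (300,163), still drawn, and nothing else has been moved. I'll settle the arm and hand in.

Call:
move_arm(series=[[0, 0, 0, 0, -0.6], [0, 0, 0, 0, -0.6], [0, 0, 0, 0, -0.6], [0, 0, 0, 0, -0.6], [0, 0, 0, 0, -0.6], [0, 0, 0, 0, -0.6], [0, 0, 0, 0, -0.6], [0, 0, 0, 0, -0.6]])

```text
clock: 19.83
ee_pos: [0.5399, 0.1771, 0.2352]
tool_rot: [-0.0, 0.924, 0.383, -0.0]
ft_force: [0.6, -0.1, 0.1]
grip_width: 0.0683
```

```bash
python3 -c "
from plant import manip; print(manip.job_done())"
```

```text
the job is handed in; nothing more can be done
None
```

I unlocked the box and handed the job in at about 20 s; the hand-in reports no verdict. I took the steel key from the stand and turned it to about 34°, the socket's angle as measured in the wrist camera. It dropped in without an angle search and touched bottom at the expected depth. I then turned it about 83° clockwise until the bolt reached its stop, backed off 4° within the play, let go and raised the arm.

**Last checks:**
- **Bolt:** it measured 20.1 mm drawn just before I let go. My re-measurement after release was spoiled because the key's handle got into the mask. By eye in the last picture the bolt is still drawn.
- **Key:** after release its handle sits within about 1 mm of the lock's centre, and its apparent size fits the seated height.
- **Forces:** wrist force readings stayed under about 6 N at the end of every move; I have no readings between those.
- **Other things:** I never drove the arm at the spanner, levers, bowl or look-alike keys. I did not measure their positions at the end, and in the last picture the spanner and bowl are only partly visible and one lever is out of view.

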